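# Stand the air blower on its mat and click its dial to speed 3

## Robot

A 6-joint arm with a two-finger parallel gripper is mounted at the origin on a cart in front of the work surface, level with it; the furniture and walls round the work are solid. World frame = base frame: x ahead of the robot, y to its left, z up, the work surface at z = 0. Lengths are in m, angles in degrees, forces in N, time in s.
With the tool pointing down it reaches from about 0.3 to 0.875 m from the base axis. Payload 6.4 kg.
Tool frame: the origin (TCP) lies at the very end of the fingers, on their centre line; the grasp point (between the pads) lies ctrl.grasp_offset behind it (ctrl.grasp_offset is the distance from the TCP to the grasp point, in m); z points along the fingers, y is the line along which they close (so a half turn about z gives the same grasp; the last joint's range is limited). The gripper opens to 85 mm and grips with 20 to 120 N. Pads are 22 mm wide; open, the fingers measure 114 mm over their backs; the gripper's body (76 mm by 85 mm) begins 54 mm behind the grasp point. The pads swing forward as they close: fully open they stand 13 mm farther back than shut.
Start: joints at [57.279, 10.359, 92.074, -0, 77.567, -11.82], TCP at [0.205, 0.537, 0.231] pointing down, gripper open.
Joint ranges: [-171.53, 171.53], [-51.25, 118.39], [17.06, 147.69], [-65.23, 245.23], [0, 150.52], [-178.68, 178.68]. Speed limits (degrees/s): [147.25, 147.25, 172.46, 180, 180, 180].

## Interface

Orientations are given as [roll, pitch, yaw] about the fixed x, y, z axes, in that order (R = Rz(yaw) Ry(pitch) Rx(roll)).
In Python, from rig import ctrl gives the robot as it stands. The module is installed in compiled form; this text tells all that it offers.
- The arm moves only by the tool move_arm, never from a script. Its argument "steps" is a list that holds one entry, the list of rows, each a list of 7 numbers: the shift along the tool's x, y, z in mm, then the turn, a rotation vector about the tool's x, y, z in degrees, then the finger opening in mm, from 0 to 85.4. A call has 1 to 12 rows; each row shifts and turns the commanded pose from where the row before left it, along the tool's axes as they then stand; what a row does not reach is not made up. A row lasts 1/12 s, in which the tool goes at most 41.7 mm and 7.16 degrees, less where a joint would pass 70% of its speed; a pose out of reach is approached as far as the arm can. A call is refused whole if a number of a shift passes 41.7 or a number of a turn 7.16, either way. A call with a gripper value outside its range is refused whole. The fingers move at their own pace and stop on an object; "newtons" is the grip in N (left out, the last holds). Time passes only in rows, so rows that do not move let the fingers close. It gives the time, the measured TCP pose, the force, the opening and the grip force at its end, in the units of the state.
- ctrl.state(): the state, without advancing time (a new reading comes with each control period).
- ctrl.get_image(name): name is "scene" or "top" or "wrist"; returns a dict with "pixels" (400x640x3 uint8, red, green, blue), "K" (3x3 intrinsics, pixels), "dist_coeffs" ([k1, k2, p1, p2, k3] as OpenCV has them; the pictures are not rectified), "extrinsics" (4x4, takes a point from world to camera coordinates). Camera axes: x right, y up, looking along -z (the intrinsics and any distortion apply to the point x, -y, -z); pixel columns grow to the right and rows downward; lengths in m; the calibration is good to about 2 mm. A picture is of the moment at which its call begins. There is no depth.
- ctrl.hand_in(): hands the job in; it is judged then, once.
The state is a dict: "t": time; "joints": joint angles; "qd": joint speeds; "joint_efforts": joint torques, N m; "position": TCP position; "eef_rot": TCP orientation; "wrist_force": force on the tool from outside, world axes, zero at the start; "moment": the same for the moment, N m; "finger_gap": finger opening in m; "finger_force": force on a finger pad.
Only numpy, scipy, OpenCV 4.12 (cv2) and the standard library are available. Lean on these libraries where they do the work, as an engineer would, in place of code of your own. Each camera call takes 0.05 s, during which the arm holds its last target. There are 200 camera calls.

## Task

The small air blower has been left on the hob. Carry it by its handle to the rubber mat and set it down gently in the middle of the mat and square to it, with its slatted air outlet at the end nearer the hob; then let go and turn its dial clockwise to speed 3, which is three clicks past off (it may have been left at off or at 1). Keep the blower upright, do not drop it, and do not disturb the mug, the tea tin or the egg timer.

Things in the scene. Friction and masses are not known exactly. Their poses are not given: they have to be found in the camera images.
- blower: Air blower: low white plastic box on four small rubber feet, 204 mm long (its y), 110 deep (its x), deck 60 above the feet's underside, 109 to the top of the handle, 0.6 to 1.0 kg. Origin under its centre at foot level. +y end: slatted air outlet; dial on the deck near the -y end; grey handle bar across the deck. It starts on the black glass hob (5 mm above the worktop) to the robot's left.
- blower_center (a point): Centre of the blower's box, 30 mm above the underside of its feet; axes as the blower.
- blower_handle (a point): Middle of the handle bar: at blower (0, +20, +102) mm, above the centre of mass or nearly so. The bar runs along the blower's x; it is 13 mm wide (y), 14 mm tall, flat-sided, with 74 mm free between its two posts and 35 mm of room beneath it. Pinch it from above, closing along the blower's y.
- blower_outlet (a point): Middle of the slatted air outlet, at blower (0, +102, +30) mm.
- dial_grip (a point): On the dial's upright axis at gripping height, at blower (0, -68, +87) mm. Grey round skirt (radius 23.5, to 6.5 above the deck) with an upright grip bar 11 thick, 40 long, up to 35.5 above the deck; this point is 8.5 below the bar's top. It turns with the dial: its y runs along the bar to the pointer end (white line, small nose), its x across the bar, so pinch along its x.
- dial (a joint): Dial angle, rad, growing clockwise seen from above. Clicks every 40 degrees (0.698): off 0, then 1 to 5; speed 3 is 2.094. Stops just past off and 5. Let go, it springs into the nearest click; turning takes up to 0.1 N m. Starts at off or 1. On the deck a round dot marks off, five ticks of growing length 1 to 5; the pointer is along blower +y at off, 30 degrees clockwise of its +x at 3.
- mat_top (a point): Middle of the upper face of the dark rubber mat, which lies fixed on the worktop to the right of the hob: 155 mm (its x) by 255 mm (its y), 3 mm thick. Its +y end is the end nearer the hob; the blower stands right when its axes agree with the mat's.
- mug_center (a point): Centre of the tall floral mug (bystander), standing upside down, 69 mm across without its handle, 118 mm tall.
- tin_center (a point): Centre of the round tea tin (bystander), 68 mm across, 88 mm tall.
- timer_center (a point): Centre of the egg timer (bystander), 61 mm across, 52 mm tall.

How it is judged (in metres and radians):
On the way, in this order (a step that is already met when the one before it is completed fails the run):
1. the blower is lifted clear by its handle (height (world z) of blower_center above 0.06 m and contact force between the fingers and blower above 0.5 N and distance between the grasp point and blower_handle below 0.06 m), for 0.2 s.
2. the blower stands on the middle of the mat, outlet at the hob end, and has been let go (x of blower_center in the frame of mat_top between -0.03 and 0.03 m and y of blower_center in the frame of mat_top between -0.03 and 0.03 m and z of blower_center in the frame of mat_top below 0.036 m and y of blower_outlet in the frame of mat_top above 0.065 m and angle between the x axis of blower_center and the x axis of mat_top, either way round below 0.3 rad and angle between blower_center's own z axis and vertical below 0.06 rad and linear speed of blower below 0.02 m/s and contact force between the fingers and blower below 0.1 N), for 0.2 s.
3. the dial is at speed 3 (value of joint dial between 1.9744 and 2.2144 rad), for 0.2 s.
At the end, for the whole second after the job is handed in: The blower stands at rest flat on the mat, let go, its centre within 30 mm of the mat's middle along each mat axis, its axes within 0.3 rad of the mat's, outlet at the +y end of the mat; the dial rests at speed 3 (2.094 rad, within 0.12) (all of step 2 and all of step 3 and velocity of joint dial between -0.1 and 0.1 rad/s); the robot touches nothing.
It fails at once if the blower is let go more than 15 mm above what it should stand on (height (world z) of blower_center above 0.05 m and contact force between the fingers and blower below 0.05 N).
It fails at once if the blower is tipped by more than 0.4 rad (angle between blower_center's own z axis and vertical above 0.4 rad).
It fails at once if the mug is moved by more than 20 mm (distance of mug_center from where it was at the start of the episode above 0.02 m).
It fails at once if the tea tin is moved by more than 20 mm (distance of tin_center from where it was at the start of the episode above 0.02 m).
It fails at once if the egg timer is moved by more than 20 mm (distance of timer_center from where it was at the start of the episode above 0.02 m).
It also fails if it takes over 64 s, if anything falls off the work surface, if the arm or the gripper's body presses on something with over 40 N, if the wrist force passes 120 N, or if a joint passes its speed limit or range.

## Working session

There is one attempt and no reset: what is moved stays moved. The work goes in short steps, Python scripts to look and compute and a tool call to move; the robot and the scene stay as the last step left them, time stands still between calls to the robot, and variables do not carry over. Pictures are saved under pics/ and viewed, at most 11 in all, crops included, and the job is handed in when it is done.

Besides the shell and the picture viewer there is one more tool, called after "Request:" by a JSON object that holds its "api" and its "payload", one argument or row to a line. move_arm: Moves the arm, as the interface text tells. Its arguments: {"type":"object","properties":{"steps":{"type":"array"},"newtons":{"type":"number"}},"required":["steps"]}

```bash
mkdir -p pics
cat > h.py <<'E'
import numpy as np, cv2
from rig import ctrl
def grab(n,save=None):
    im=ctrl.get_image(n)
    if save: cv2.imwrite('pics/'+save,im['pixels'][:,:,::-1])
    return im
def ray(im,px):
    p=cv2.undistortPoints(np.array(px,float).reshape(-1,1,2),np.array(im['K']),np.array(im['dist_coeffs'])).reshape(-1,2)
    d=np.c_[p[:,0],-p[:,1],-np.ones(len(p))]
    E=np.array(im['extrinsics']);R=E[:3,:3];t=E[:3,3]
    return -R.T@t, d@R
def onz(im,px,z):
    c,d=ray(im,px); return c+d*((z-c[2])/d[:,2])[:,None]
E
python3 - <<'E'
from h import *
import pickle
ims={n:grab(n) for n in('scene','top','wrist')}
pickle.dump(ims,open('ims0.pkl','wb'))
for n,i in ims.items(): cv2.imwrite(f'pics/{n}0.png',i['pixels'][:,:,::-1]); print(n,onz(i,[[320,200]],0), np.round(ray(i,[[320,200]])[0],3))
print(ctrl.state(),ctrl.grasp_offset)
E
```

```text
scene [[0.70745856 0.29988148 0.        ]] [ 0.063 -0.239  0.747]
top [[0.6492365  0.23402942 0.        ]] [0.472 0.187 1.189]
wrist [[0.24088588 0.5309514  0.        ]] [0.144 0.561 0.374]
{'t': 0.15, 'joints': array([ 5.72774836e+01,  1.03931531e+01,  9.21175147e+01, -1.14696750e-04,
        7.75642436e+01, -1.18198840e+01]), 'qd': array([ 0.10325806, -0.02307267, -0.16991275,  0.0030703 ,  0.02953405,
       -0.00992077]), 'joint_efforts': array([ 3.48305784e-04, -4.45260859e+01, -3.51688313e+01, -1.63708773e-04,
        5.90529569e-03,  4.21997720e-05]), 'position': array([0.20491132, 0.53682302, 0.23058918]), 'eef_rot': array([-1.79926654e+02, -1.52349402e-02,  1.59097383e+02]), 'wrist_force': array([-0.444651  , -0.84020134,  0.30201666]), 'moment': array([-0.03513277,  0.04650185,  0.00496625]), 'finger_force': 0.0, 'finger_gap': 0.08499239749545133} 0.0187
```

View pics/top0.png

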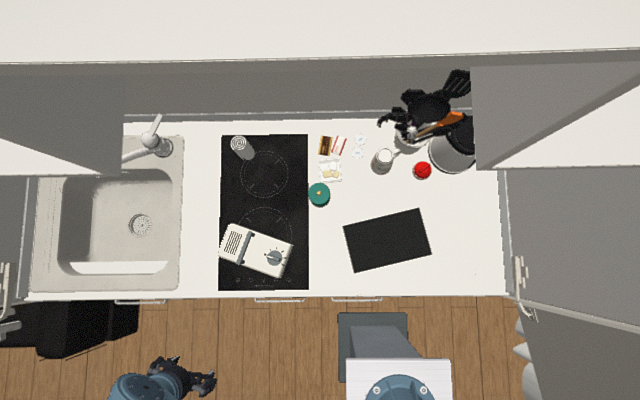

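View pics/scene0.png

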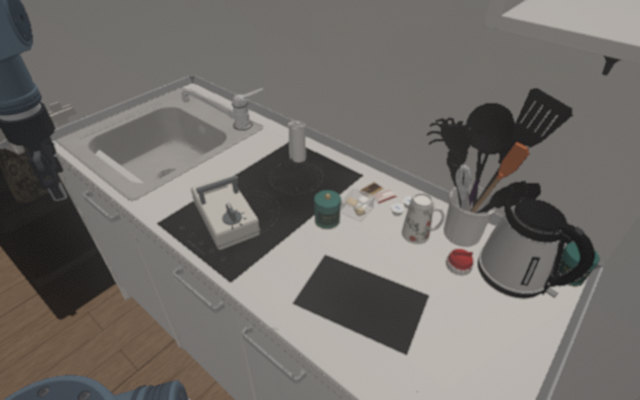

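The top view shows the blower on the hob at about (256,250), with its outlet at the left and the dial at (275,257). The mat is at (387,240), the tin at (319,194), the mug at (383,158) and the red timer at (422,170). In the scene view the blower is at (227,212) and the mat at (362,300). Next I'll measure the mat and blower.

Run:
```python
from h import *
import pickle
im=pickle.load(open('ims0.pkl','rb'))['top'];p=im['pixels']
hsv=cv2.cvtColor(p,cv2.COLOR_RGB2HSV)
def big(m,box):
    x0,y0,x1,y1=box; k=np.zeros_like(m);k[y0:y1,x0:x1]=m[y0:y1,x0:x1]
    c=cv2.findContours(k,cv2.RETR_EXTERNAL,cv2.CHAIN_APPROX_NONE)[0]
    return max(c,key=cv2.contourArea)
def rect(m,box,z,name):
    c=big(m,box); w=onz(im,c.reshape(-1,2),z)[:,:2]
    r=cv2.minAreaRect((w*1000).astype(np.float32)); print(name,r, cv2.boxPoints(r).round().tolist())
dark=(hsv[...,2]<70).astype(np.uint8)
rect(dark,(335,200,440,280),.003,'mat')
br=(hsv[...,2]>120).astype(np.uint8)
rect(br,(221,215,305,285),.065,'blower')
for n,m,b,z in(('tin',((hsv[...,0]>70)&(hsv[...,0]<100)&(hsv[...,1]>90)).astype(np.uint8),(300,175,340,215),.09),('timer',((hsv[...,1]>150)&(hsv[...,2]>100)).astype(np.uint8),(405,155,440,185),.04)):
    c=big(m,b);w=onz(im,c.reshape(-1,2),z);print(n,cv2.minEnclosingCircle((w[:,:2]*1000).astype(np.float32)))
print('mug',onz(im,[[383,158]],.1),'mill',onz(im,[[241,146]],.1))
# dial, handle
print('handle ends', onz(im,[[246,233],[236,262]],.1),'dial',onz(im,[[275,257]],.09))
cv2.imwrite('pics/c1.png',cv2.resize(p[210:290,205:445,::-1],None,fx=3.3,fy=3.3,interpolation=cv2.INTER_CUBIC))
```

```text
mat ((518.0134887695312, 23.17322540283203), (150.43739318847656, 248.77978515625), 12.948851585388184) [[417.0, 128.0], [473.0, -115.0], [619.0, -81.0], [563.0, 161.0]]
blower ((489.0191650390625, 433.51995849609375), (207.75843811035156, 110.72358703613281), 69.70389556884766) [[401.0, 355.0], [505.0, 317.0], [577.0, 512.0], [473.0, 550.0]]
tin ((653.8983154296875, 233.50123596191406), 34.49983215332031)
timer ((735.605712890625, -91.96513366699219), 27.13161849975586)
mug [[0.75936924 0.03925848 0.1       ]] mill [[0.80420344 0.46973774 0.1       ]]
handle ends [[0.53873431 0.45007768 0.1       ]
 [0.45420269 0.47794366 0.1       ]] dial [[0.46733647 0.36512138 0.09      ]]
```

View pics/c1.png

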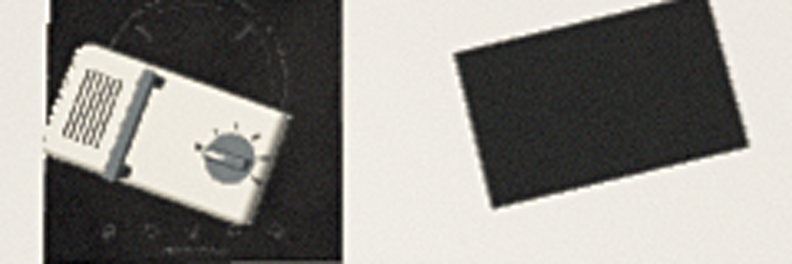

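View pics/wrist0.png

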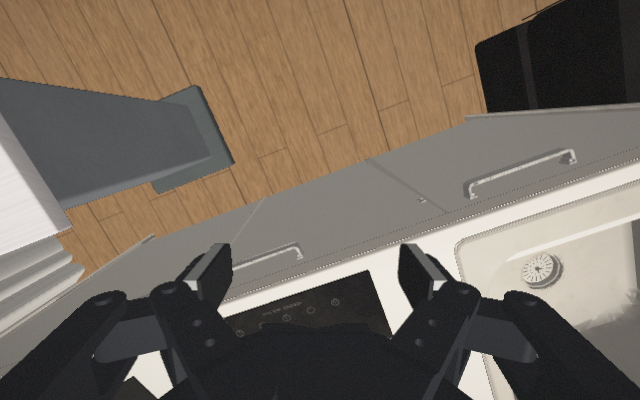

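The crop shows the blower's handle at about (135,125), the dial at (229,158) and the off dot at (197,147). The pointer is near off. The mat is a clean rectangle. The wrist view shows the fingers and the hob edge, but no blower yet. The tool yaw already matches the blower, so I'll go above the handle.

Request:
{"api": "move_arm", "payload": {
  "steps": [
    [[-30,2.8,0,0,0,0,85],[-30,2.8,0,0,0,0,85],[-30,2.8,0,0,0,0,85],[-30,2.8,0,0,0,0,85],[-30,2.8,0,0,0,0,85],[-30,2.8,0,0,0,0,85],[-30,2.8,0,0,0,0,85],[-30,2.8,0,0,0,0,85],[-30,2.8,0,0,0,0,85],[-30,2.8,0,0,0,0,85],[0,0,0,0,0,0,85],[0,0,0,0,0,0,85]]
  ],
  "newtons": 60
}}

```text
t: 1.15
position: [0.4966, 0.4552, 0.2303]
eef_rot: [-179.9, -0.1, 158.9]
wrist_force: [0.4, 0.7, 0.0]
finger_gap: 0.0848
finger_force: 0.0
```

```bash
cat >> h.py <<'E'
from scipy.spatial.transform import Rotation as Ro
def to(target,yaw=None):
    s=ctrl.state();R=Ro.from_euler('xyz',s['eef_rot'],degrees=True)
    print('t',s['t'],'at',s['position'].round(4),s['eef_rot'].round(2),'tool shift mm',(R.inv().apply(np.array(target)-s['position'])*1000).round(1))
    if yaw is not None: print('rotvec',(R.inv()*Ro.from_euler('xyz',[180,0,yaw],degrees=True)).as_rotvec(degrees=True).round(2))
E
python3 - <<'E'
from h import *
grab('wrist','w1.png'); to([.496,.455,.088],159.7)
E
```

```text
t 1.2 at [0.4954 0.4558 0.2305] [-1.7994e+02 -7.0000e-02  1.5902e+02] tool shift mm [ -1.   -0.4 142.5]
rotvec [-0.06 -0.07 -0.67]
```

View pics/w1.png

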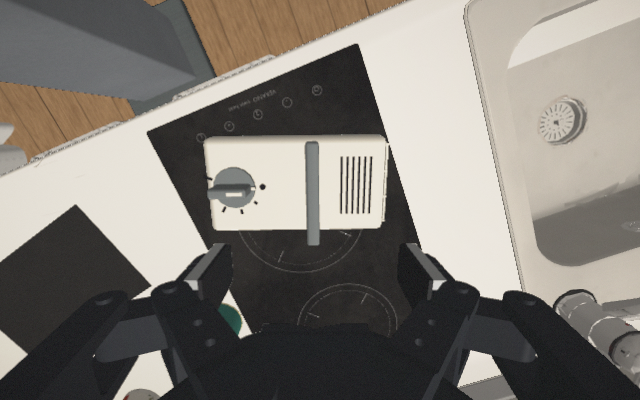

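The wrist view shows the handle bar running from (312,142) to (313,243), parallel to the pads. The dial is at (234,187) with its pointer towards the off dot at (262,187). The deck spans columns 207-385.

Run:
```python
from h import *
im=grab('wrist')
print(onz(im,[[312,142],[313,244]],.114),onz(im,[[312.5,193]],.114)); print('dial',onz(im,[[234,187]],.072))
w=onz(im,[[312.5,193]],.114)[0]; to([w[0],w[1],.088],159)
```

```text
[[0.44764303 0.47178738 0.114     ]
 [0.54225051 0.43631716 0.114     ]] [[0.49259396 0.45493461 0.114     ]]
dial [[0.46444776 0.37204806 0.072     ]]
t 1.25 at [0.4947 0.4563 0.2307] [-1.7995e+02 -6.0000e-02  1.5910e+02] tool shift mm [  1.3  -1.9 142.7]
rotvec [-0.05 -0.06  0.1 ]
```

Request:
{"api": "move_arm", "payload": {
  "steps": [
    [[1.3,-1.9,10,0,0,-0.2,85],[0,0,25,0,0,-0.2,85],[0,0,25,0,0,-0.2,85],[0,0,22,0,0,0,85],[0,0,18,0,0,0,85],[0,0,16,0,0,0,85],[0,0,14,0,0,0,85],[0,0,12,0,0,0,85],[0,0,0,0,0,0,85],[0,0,0,0,0,0,40],[0,0,0,0,0,0,0],[0,0,0,0,0,0,0]]
  ],
  "newtons": 60
}}

```text
t: 2.25
position: [0.4943, 0.4556, 0.0908]
eef_rot: [179.9, 0.1, 159.7]
wrist_force: [0.6, 0.4, -0.8]
finger_gap: 0.0512
finger_force: 0.0
```

Request:
{"api": "move_arm", "payload": {
  "steps": [
    [[0,0,0,0,0,0,0],[0,0,0,0,0,0,0],[0,0,0,0,0,0,0],[0,0,0,0,0,0,0],[0,0,0,0,0,0,0]]
  ]
}}

```text
t: 2.67
position: [0.4938, 0.4549, 0.0902]
eef_rot: [180.0, 0.0, 159.7]
wrist_force: [-0.6, -2.3, 4.7]
finger_gap: 0.0121
finger_force: 60.1
```

Request:
{"api": "move_arm", "payload": {
  "steps": [
    [[0,0,-3,0,0,0,0],[0,0,-6,0,0,0,0],[0,0,-10,0,0,0,0],[0,0,-14,0,0,0,0],[0,0,-16,0,0,0,0],[0,0,-16,0,0,0,0],[0,0,-16,0,0,0,0],[0,0,-14,0,0,0,0],[0,0,-10,0,0,0,0],[0,0,-5,0,0,0,0],[0,0,0,0,0,0,0],[0,0,0,0,0,0,0]]
  ]
}}

```text
t: 3.67
position: [0.4933, 0.4549, 0.199]
eef_rot: [-180.0, -0.0, 159.7]
wrist_force: [-0.7, -0.3, -9.5]
finger_gap: 0.012
finger_force: 58.6
```

Run:
```python
from h import *
w=grab('wrist','w2.png')
a=np.deg2rad(103);y=np.array([np.cos(a),np.sin(a)])
t=np.array([.518,.023])+.02*y; print(t)
to([t[0],t[1],.195],192.9)
```

```text
[0.51350098 0.0424874 ]
t 3.7167 at [0.4929 0.4547 0.1982] [-1.7992e+02 -6.0000e-02  1.5970e+02] tool shift mm [-162.3 -379.4    3.5]
rotvec [ -0.06  -0.08 -33.2 ]
```

View pics/w2.png

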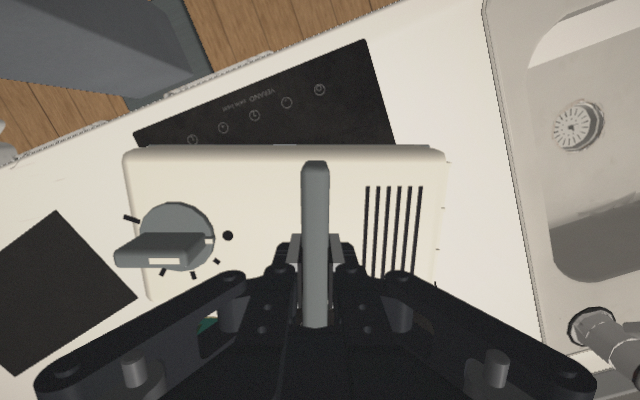

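The grasp holds: the blower hangs level, with the bar between the pads at (314,260). I'll carry it to the mat now.

Request:
{"api": "move_arm", "payload": {
  "steps": [
    [[-4,-10,0,0,0,0,0],[-8,-18,0,0,0,0,0],[-11,-26,0,0,0,0,0],[-11,-26,0,0,0,0,0],[-11,-26,0,0,0,0,0],[-11,-26,0,0,0,0,0],[-11,-26,0,0,0,0,0],[-11,-26,0,0,0,0,0],[-11,-26,0,0,0,0,0],[-11,-26,0,0,0,0,0],[-11,-26,0,0,0,0,0],[-11,-26,0,0,0,0,0]]
  ]
}}

```text
t: 4.72
position: [0.5069, 0.1406, 0.1985]
eef_rot: [-179.9, -0.1, 159.7]
wrist_force: [0.9, -0.4, -8.8]
finger_gap: 0.012
finger_force: 58.8
```

Request:
{"api": "move_arm", "payload": {
  "steps": [
    [[-11,-26,0,0,0,0,0],[-11,-26,0,0,0,0,0],[-9,-20,0,0,0,0,0],[-6,-13,0,0,0,0,0],[-3,-6,0,0,0,0,0],[0,0,0,0,0,-2,0],[0,0,0,0,0,-5,0],[0,0,0,0,0,-6,0],[0,0,0,0,0,-6,0],[0,0,0,0,0,-6,0],[0,0,0,0,0,-5,0],[0,0,0,0,0,-3,0]]
  ]
}}

```text
t: 5.72
position: [0.5131, 0.0438, 0.1986]
eef_rot: [180.0, -0.1, -167.0]
wrist_force: [-0.1, -0.2, -8.8]
finger_gap: 0.0117
finger_force: 58.9
```

Request:
{"api": "move_arm", "payload": {
  "steps": [
    [[0,0,0,0,0,0,0],[0,0,0,0,0,0,0],[0,0,0,0,0,0,0]]
  ]
}}

```text
t: 5.97
position: [0.5135, 0.0436, 0.199]
eef_rot: [180.0, -0.0, -167.4]
wrist_force: [-0.2, -0.0, -8.6]
finger_gap: 0.0119
finger_force: 58.9
```

Run:
```python
from h import *
im=grab('wrist','w3.png'); to([.5135,.0425,.086],192.9); print(ctrl.state()['finger_force'])
```

```text
t 6.0167 at [0.5136 0.0435 0.199 ] [ 1.7998e+02 -3.0000e-02 -1.6737e+02] tool shift mm [  0.3  -1.  113. ]
rotvec [ 0.02 -0.03 -0.27]
58.89527142047882
```

View pics/w3.png

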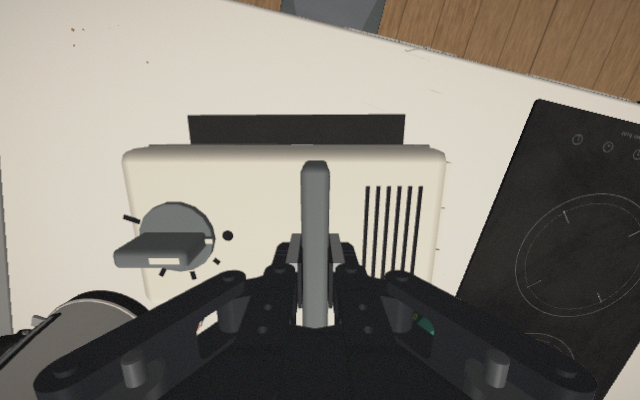

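The view shows the blower over the mat, with the mat's near edge from (188,115) to (405,114) parallel to the blower. I'll check that edge while lowering.

Request:
{"api": "move_arm", "payload": {
  "steps": [
    [[0,-1,6,0,0,0,0],[0,0,12,0,0,0,0],[0,0,15,0,0,0,0],[0,0,15,0,0,0,0],[0,0,14,0,0,0,0],[0,0,12,0,0,0,0],[0,0,10,0,0,0,0],[0,0,7,0,0,0,0],[0,0,4,0,0,0,0],[0,0,2,0,0,0,0],[0,0,0,0,0,0,0],[0,0,0,0,0,0,0]]
  ]
}}

```text
t: 7.02
position: [0.5146, 0.0423, 0.1028]
eef_rot: [-180.0, 0.1, -167.3]
wrist_force: [0.4, 0.4, -8.9]
finger_gap: 0.0117
finger_force: 58.9
```

Run:
```python
from h import *
i3=cv2.imread('pics/w3.png')
im=grab('wrist','w4.png'); to([.5135,.0425,.088],192.9)
g=im['pixels'].max(2)
```

```text
t 7.0667 at [0.5148 0.0423 0.103 ] [-1.7997e+02  8.0000e-02 -1.6730e+02] tool shift mm [ 1.2  0.5 15. ]
rotvec [-0.03  0.08 -0.2 ]
```

View pics/w4.png

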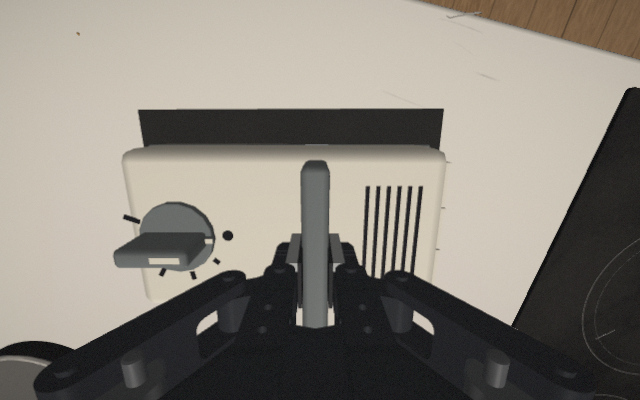

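The mat's near edge now runs from (138,109) to (443,108), still parallel to the blower and nearly centred on it.

Run:
```python
from h import *
im=grab('wrist')
e=onz(im,[[138,109.5],[443,108.5]],.003);print(e)
m=e.mean(0);d=e[1]-e[0];print(np.linalg.norm(d));u=d[:2]/np.linalg.norm(d[:2]);x=np.array([u[1],-u[0]])
print('yaw',np.degrees(np.arctan2(u[1],u[0]))-90,'centre',m[:2]+.0775*x,'handle target',m[:2]+.0775*x+.02*u)
```

```text
[[ 0.47156862 -0.11871591  0.003     ]
 [ 0.41509491  0.128578    0.003     ]]
0.2536603158982387
yaw 12.863856881679425 centre [0.51888666 0.02218527] handle target [0.51443395 0.04168331]
```

It agrees within a millimetre. Lower gently.

Request:
{"api": "move_arm", "payload": {
  "steps": [
    [[0,0,3,0,0,0,0],[0,0,3,0,0,0,0],[0,0,2,0,0,0,0],[0,0,2,0,0,0,0],[0,0,1,0,0,0,0],[0,0,1,0,0,0,0],[0,0,0.5,0,0,0,0],[0,0,0.5,0,0,0,0],[0,0,0,0,0,0,0],[0,0,0,0,0,0,0]]
  ]
}}

```text
t: 7.95
position: [0.5142, 0.0424, 0.0893]
eef_rot: [-180.0, 0.0, -167.3]
wrist_force: [0.0, 0.0, -8.1]
finger_gap: 0.0121
finger_force: 58.9
```

Request:
{"api": "move_arm", "payload": {
  "steps": [
    [[0,0,0.5,0,0,0,0],[0,0,0.5,0,0,0,0],[0,0,0.5,0,0,0,0],[0,0,0,0,0,0,0],[0,0,0,0,0,0,0]]
  ]
}}

```text
t: 8.37
position: [0.5144, 0.0425, 0.0882]
eef_rot: [180.0, 0.0, -167.3]
wrist_force: [-1.3, 2.7, -4.3]
finger_gap: 0.0118
finger_force: 59.6
```

Request:
{"api": "move_arm", "payload": {
  "steps": [
    [[0,0,0.5,0,0,0,0],[0,0,0.3,0,0,0,0],[0,0,0,0,0,0,0],[0,0,0,0,0,0,0],[0,0,0,0,0,0,0]]
  ]
}}

```text
t: 8.78
position: [0.5144, 0.0425, 0.0881]
eef_rot: [-180.0, 0.0, -167.3]
wrist_force: [-4.3, 3.3, 4.3]
finger_gap: 0.0116
finger_force: 60.8
```

Request:
{"api": "move_arm", "payload": {
  "steps": [
    [[0,0,0,0,0,0,30],[0,0,0,0,0,0,50],[0,0,0,0,0,0,70],[0,0,0,0,0,0,70],[0,0,0,0,0,0,70],[0,0,-8,0,0,0,70],[0,0,-16,0,0,0,70],[0,0,-25,0,0,0,70],[0,0,-25,0,0,0,70],[0,0,-25,0,0,0,70],[0,0,0,0,0,0,70],[0,0,0,0,0,0,70]]
  ]
}}

```text
t: 9.78
position: [0.5155, 0.0421, 0.1882]
eef_rot: [-179.9, 0.2, -167.3]
wrist_force: [-0.6, 0.6, 0.1]
finger_gap: 0.0702
finger_force: 0.0
```

Run:
```python
from h import *
im=grab('wrist','w5.png')
a=np.deg2rad(102.9);y=np.array([np.cos(a),np.sin(a)])
t=np.array([.5144,.0425])-.088*y; print('dial',t); to([t[0],t[1],.19],192.9)
```

```text
dial [ 0.53404601 -0.04327899]
t 9.8333 at [0.5143 0.0423 0.1866] [-1.7997e+02  7.0000e-02 -1.6730e+02] tool shift mm [ -0.4 -87.8  -3.4]
rotvec [-0.03  0.07 -0.2 ]
```

View pics/w5.png

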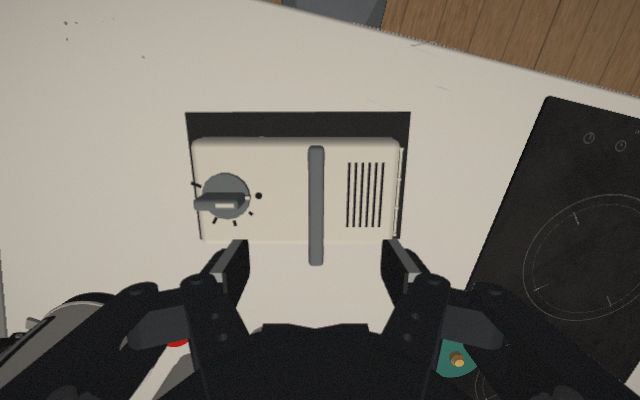

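The blower stands centred on the mat: mat columns are 186-410 and blower columns 192-403. The dial skirt is at (227,195), its bar lies along the blower's axis, and the off dot is at (258,195), so the dial is at off. Next I'll move over the dial and turn the hand by +90.

Request:
{"api": "move_arm", "payload": {
  "steps": [
    [[0,-12,0,0,0,0,70],[0,-22,0,0,0,0,70],[0,-22,0,0,0,0,70],[0,-20,0,0,0,0,70],[0,-12,0,0,0,0,70],[0,0,0,0,0,4,70],[0,0,0,0,0,7,70],[0,0,0,0,0,7,70],[0,0,0,0,0,7,70],[0,0,0,0,0,7,70],[0,0,0,0,0,7,70],[0,0,0,0,0,7,70]]
  ]
}}

```text
t: 10.83
position: [0.5328, -0.0437, 0.1848]
eef_rot: [-180.0, -0.1, 146.3]
wrist_force: [0.2, 0.6, 0.0]
finger_gap: 0.0702
finger_force: 0.0
```

Request:
{"api": "move_arm", "payload": {
  "steps": [
    [[0,0,0,0,0,7,70],[0,0,0,0,0,7,70],[0,0,0,0,0,7,70],[0,0,0,0,0,7,70],[0,0,0,0,0,7,70],[0,0,0,0,0,6,70],[0,0,0,0,0,3,70],[0,0,0,0,0,0,70],[0,0,0,0,0,0,70],[0,0,0,0,0,0,70]]
  ]
}}

```text
t: 11.67
position: [0.5332, -0.0436, 0.1854]
eef_rot: [-179.9, -0.0, 102.8]
wrist_force: [1.1, -0.3, 0.8]
finger_gap: 0.0696
finger_force: 0.0
```

Run:
```python
from h import *
im=grab('wrist','w6.png'); to([.534,-.0433,.076],102.9); print(ctrl.state()['joints'])
```

```text
t 11.7167 at [ 0.5333 -0.0436  0.1856] [-1.7996e+02 -2.0000e-02  1.0277e+02] tool shift mm [1.000e-01 9.000e-01 1.096e+02]
rotvec [-0.04 -0.02 -0.13]
[-1.73916127e+01  7.95544787e+00  1.00369985e+02 -2.82075451e-04
  7.17223331e+01 -3.01643880e+01]
```

View pics/w6.png

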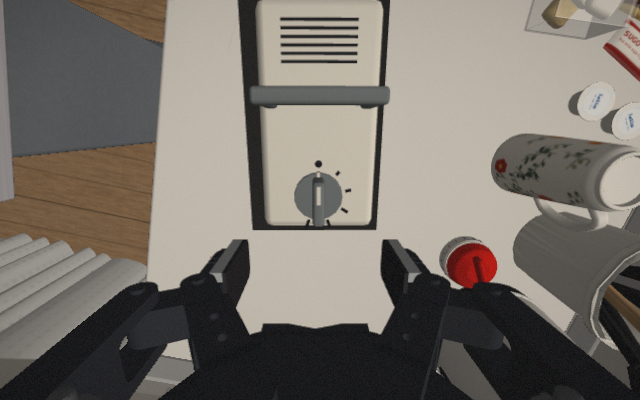

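The dial skirt is at (318,195) with its bar vertical in the image. The pointer points at the off dot (318,163), so it's off. The handle is at (318,95) and the timer at (470,265), both clear.

Run:
```python
from h import *
im=grab('wrist'); p=onz(im,[[318,195.5]],.0695)[0];print('dial',p, 'dot',onz(im,[[318,163]],.063)); to([p[0],p[1],.076],102.9)
```

```text
dial [ 0.53738127 -0.04179028  0.0695    ] dot [[ 0.53065345 -0.01218697  0.063     ]]
t 11.7667 at [ 0.5333 -0.0435  0.1857] [-1.7997e+02 -2.0000e-02  1.0276e+02] tool shift mm [  0.8   4.4 109.7]
rotvec [-0.03 -0.02 -0.14]
```

Request:
{"api": "move_arm", "payload": {
  "steps": [
    [[0,2.5,8,0,0,0,70],[0,0,18,0,0,0,60],[0,0,20,0,0,0,50],[0,0,18,0,0,0,50],[0,0,16,0,0,0,50],[0,0,13,0,0,0,50],[0,0,9,0,0,0,50],[0,0,5,0,0,0,50],[0,0,2,0,0,0,50],[0,0,0,0,0,0,50],[0,0,0,0,0,0,50]]
  ],
  "newtons": 30
}}

```text
t: 12.68
position: [0.5365, -0.0431, 0.0776]
eef_rot: [179.9, 0.0, 102.7]
wrist_force: [0.8, 0.1, 0.1]
finger_gap: 0.0498
finger_force: 0.0
```

Request:
{"api": "move_arm", "payload": {
  "steps": [
    [[0,0,0,0,0,0,30],[0,0,0,0,0,0,20],[0,0,0,0,0,0,15],[0,0,0,0,0,0,10],[0,0,0,0,0,0,0],[0,0,0,0,0,0,0],[0,0,0,0,0,0,0]]
  ]
}}

```text
t: 13.27
position: [0.5361, -0.0431, 0.0776]
eef_rot: [180.0, 0.0, 102.7]
wrist_force: [-1.6, 0.3, 5.9]
finger_gap: 0.0105
finger_force: 32.5
```

Request:
{"api": "move_arm", "payload": {
  "steps": [
    [[0,0,0,0,0,3,0],[0,0,0,0,0,6,0],[0,0,0,0,0,6,0],[0,0,0,0,0,6,0],[0,0,0,0,0,6,0],[0,0,0,0,0,6,0],[0,0,0,0,0,6,0],[0,0,0,0,0,6,0],[0,0,0,0,0,6,0],[0,0,0,0,0,6,0],[0,0,0,0,0,6,0],[0,0,0,0,0,6,0]]
  ]
}}

```text
t: 14.27
position: [0.5358, -0.043, 0.0776]
eef_rot: [180.0, 0.0, 33.4]
wrist_force: [-3.5, -0.9, 6.6]
finger_gap: 0.0106
finger_force: 32.7
```

Request:
{"api": "move_arm", "payload": {
  "steps": [
    [[0,0,0,0,0,6,0],[0,0,0,0,0,6,0],[0,0,0,0,0,6,0],[0,0,0,0,0,6,0],[0,0,0,0,0,6,0],[0,0,0,0,0,6,0],[0,0,0,0,0,6,0],[0,0,0,0,0,6,0],[0,0,0,0,0,3,0],[0,0,0,0,0,1,0],[0,0,0,0,0,0,0],[0,0,0,0,0,0,0]]
  ]
}}

```text
t: 15.27
position: [0.5358, -0.0428, 0.0776]
eef_rot: [180.0, 0.0, -18.3]
wrist_force: [-3.2, 0.6, 7.4]
finger_gap: 0.0102
finger_force: 32.7
```

Request:
{"api": "move_arm", "payload": {
  "steps": [
    [[0,0,0,0,0,0,18],[0,0,0,0,0,0,30],[0,0,0,0,0,0,50],[0,0,0,0,0,0,50],[0,0,0,0,0,0,50],[0,0,-8,0,0,0,50],[0,0,-18,0,0,0,50],[0,0,-25,0,0,0,50],[0,0,-25,0,0,0,50],[0,0,-25,0,0,0,50],[0,0,-20,0,0,0,50],[0,0,0,0,0,0,50]]
  ]
}}

```text
t: 16.27
position: [0.5388, -0.0437, 0.2036]
eef_rot: [-180.0, -0.5, -18.3]
wrist_force: [0.9, -0.5, 1.3]
finger_gap: 0.0501
finger_force: 0.0
```

Run:
```python
from h import *
a=grab('wrist')['pixels'];t=grab('top')['pixels'][190:290,320:460]
b=cv2.resize(t,(420,300),interpolation=cv2.INTER_CUBIC); a=cv2.resize(a[100:400,:],(480,225))
o=np.zeros((530,480,3),np.uint8);o[:225]=a;o[230:530,:420]=b;cv2.imwrite('pics/f.png',o[:,:,::-1])
```

```text
(no output)
```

View pics/f.png

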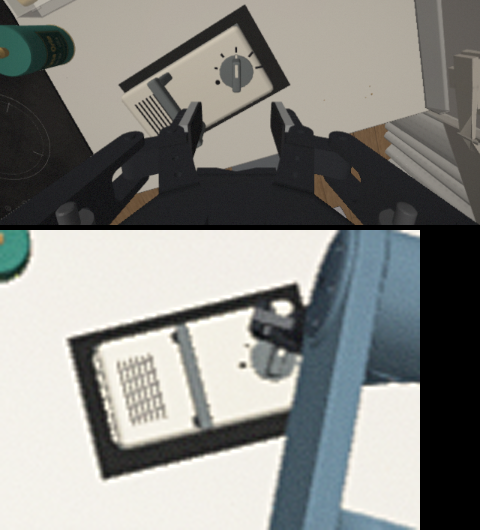

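The wrist crop shows the dial bar pointing straight up to the tick at (236,50), 120° clockwise of the off dot at (218,82), so it's at speed 3. The blower stands square on the mat with its outlet at the hob end, and the robot is clear of it. I'll hand it in.

```bash
python3 -c "
from rig import ctrl
print(ctrl.hand_in())"
```

```text
the job is handed in; nothing more can be done
None
```

The blower is on the mat, centred and square with its outlet at the hob end, let go, and its dial is at speed 3; the job is handed in at about 16 s, but no verdict was returned.

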